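# Lean the tablet in its stand and set the clamp screw

### The job

Take the small blue tablet out of its white rack and lean it, screen facing out and right way up, centred and back against the backrest of the grey stand, with its foot on the ledge behind the clamp bar. Then turn the stand's thumbscrew clockwise until it seats, and back it off a quarter turn so that the tablet stays captive but is not squeezed. Finish while still holding the thumbscrew in that position, and do not disturb the other things on the worktop.

Things in the scene. Friction and masses are not known exactly. Their poses are not given: they have to be found in the camera images.
- tablet: Small blue tablet, a flat slab 10 mm thick (x) x 100 mm wide (y) x 125 mm tall (z), 0.2 kg. Origin: centre of its lower edge face; z points to its top edge, the screen is on its -x face. It starts upright in the rack's slot, screen towards the robot.
- rack: White rack, 70 x 126 mm, fixed. Origin: centre of its underside; the slot runs along its y. The slot is 13 mm wide (x), its floor is 8 mm and the tops of its side rails 32 mm above the worktop; the tablet's upper 101 mm stand clear. Lift it straight up. A fixed centrifuge, 0.22 m tall, stands behind rack and thumbscrew beyond about x 0.57 m (world), y -0.28 to -0.02 m.
- stand: Grey fixed stand facing -x (roughly to the robot), base 130 x 250 x 10 mm, in y from -180 to +70 mm of the origin. Origin: underside, below the trough's middle. The thumbscrew's vertical axis is at x 0, y -140 mm on a housing 56 x 50 mm with its top at z 42 mm. The aluminium backrest leans 0.30 rad back from vertical (top to +x), 72 mm tall, 100 mm wide, centred on y 0; the ledge is square to it.
- stand_seat (a point): Middle (y) of the corner line where ledge meets backrest, at x 12, z 20 mm of the stand; axes as the stand's (not tilted). The leaning tablet's lower rear edge lies on this line: its origin is then 4.8 mm in -x and 1.5 mm up from here, its back flat on the backrest, tilted 0.30 rad, upper 53 mm clear. May be up to 20 mm off sideways.
- clamp_bar: Dark steel bar along y on the ledge, in front of the tablet's foot, moved by the thumbscrew; its top is 12 mm above the ledge. Origin: at stand_seat when the screw is at 0. The slot between bar and backrest is 19.2 mm wide at thumbscrew value 0 and narrows 2.4 mm per rad (15.8 mm or more at the start, 12 mm when seated).
- thumbscrew_grip (a point): Centre of the thumbscrew's wing on its vertical axis, 70 mm above the worktop: black upright bar 42 long x 10 thick x 30 mm high (bottom at 55, top at 85 mm), gripped across its thickness from above; white dot on top of one end. x points along the bar to the dot, z up. It does not rise or sink in turning. At value q the dot end points along the stand's x turned clockwise by q, from above.
- thumbscrew (a joint): Angle of the thumbscrew in rad, growing clockwise seen from above. It starts between 0.5 and 1.4; at 3.0 it is seated on a hard stop. It turns stiffly (about 0.08 N m of friction) and stays where it is left; a quarter turn back from the stop is 1.43.
- blue_reader: Bystander: dark blue hand-held reader, 134 x 68 x 55 mm, at the right; origin at the centre of its underside.
- cup_b: Bystander: white lidded specimen cup, 68 mm wide, 72 mm high, front left, origin at the centre of its underside. It stands before the large fixed analyzer, solid beyond about x 0.46 m for y over 0.32 m (world) and 0.46 m tall: keep the arm clear of that corner.
- stain_a: Bystander: small white dropper bottle with a blue cap, 33 mm wide, 88 mm high, front left; origin at the centre of its underside.
- timer: Bystander: white timer lying flat, 64 x 70 x 19 mm, behind the stand; origin at the centre of its underside.
Mind the look-alikes: they are no part of the job. Several things have the shape of the tablet; the one meant has the colours described above.

How it is judged (in metres and radians):
On the way, in this order (a step that is already met when the one before it is completed fails the run):
1. the tablet leans in the stand, screen out, let go and at rest (angle between tablet's own z axis and vertical between 0.22 and 0.38 rad and angle between tablet's own x axis and vertical above 1.79 rad and x of tablet in the frame of stand_seat between -0.016 and 0.004 m and y of tablet in the frame of stand_seat between -0.02 and 0.02 m and z of tablet in the frame of stand_seat below 0.012 m and contact force between tablet and stand above 0.3 N and contact force between tablet and the fingers below 0.05 N and linear speed of tablet below 0.02 m/s), for 0.3 s.
2. the thumbscrew is turned clockwise until it seats, with the tablet still leaning in the stand (value of joint thumbscrew above 2.92 rad and angle between tablet's own z axis and vertical between 0.22 and 0.38 rad and angle between tablet's own x axis and vertical above 1.79 rad and x of tablet in the frame of stand_seat between -0.016 and 0.004 m and y of tablet in the frame of stand_seat between -0.02 and 0.02 m and z of tablet in the frame of stand_seat below 0.012 m and contact force between tablet and stand above 0.3 N), for 0.2 s.
At the end, for the whole second after the job is handed in: The thumbscrew has seated and is now a quarter turn back (within 15 degrees), still and gripped (over 2 N, grasp point within 25 mm of the wing's centre); the tablet leans untouched on the backrest at 0.30 rad (within 0.08), screen out, within 20 mm of the middle; bystanders undisturbed (all of step 1 and value of joint thumbscrew between 1.17 and 1.69 rad and velocity of joint thumbscrew between -0.1 and 0.1 rad/s and contact force between the fingers and stand above 2 N and distance between the grasp point and thumbscrew_grip below 0.025 m); the arm keeps its last pose, push and grip.
It fails at once if a bystander is moved by more than 30 mm or tipped over (distance of any of blue_reader, cup_b, stain_a, timer from where it was at the start of the episode above 0.03 m or angle between any of blue_reader, cup_b, stain_a, timer's own z axis and vertical above 0.5 rad).
It fails at once if the tablet is tipped over or dropped (tilted more than 0.8 rad) (angle between tablet's own z axis and vertical above 0.8 rad).
It also fails if it takes over 61 s, if anything falls off the work surface, if the arm or the gripper's body presses on something with over 40 N, if the wrist force passes 120 N, or if a joint passes its speed limit or range.

### The arm

A 6-joint arm with a two-finger parallel gripper is mounted at the origin on a cart in front of the work surface, level with it; the furniture and walls round the work are solid. World frame = base frame: x ahead of the robot, y to its left, z up, the work surface at z = 0. Lengths are in mm, angles in rad, forces in N, time in s.
With the tool pointing down it reaches from about 350 to 975 mm from the base axis. Payload 7.1 kg.
Tool frame: the origin (TCP) lies midway between the tips of the shut fingers; the grasp point (between the pads) lies ctrl.grip_point_offset behind it (ctrl.grip_point_offset is the distance from the TCP to the grasp point, in mm); z points along the fingers, y is the line along which they close (so a half turn about z gives the same grasp; the last joint's range is limited). The gripper opens to 88 mm and grips with 3 to 60 N. Pads are 20 mm wide; open, the fingers measure 115 mm over their backs; the gripper's body (75 mm by 178 mm) begins 61 mm behind the grasp point.
Start: joints at [1.17, 0.423, 1.63, -0, 1.089, -0.019], TCP at [232.837, 579.993, 222.675] pointing down, gripper open.
Joint ranges: [-3, 3], [-0.9, 2.11], [0.09, 2.58], [-1.31, 4.45], [0.11, 2.69], [-2.54, 2.54]. Speed limits (rad/s): [2.39, 2.39, 3.01, 3.14, 3.14, 3.14].

### API

Orientations are given as a rotation vector (axis times angle).
In Python, from workcell import ctrl, get_image, close_job, finder gives the robot as it stands.
- The arm moves only by the tool servo_tool, never from a script. Its argument "deltas" is a list of rows, each a list of 2 entries, a list of its own where there are three numbers: the shift along the tool's x, y, z in mm, then the turn, a rotation vector about the tool's x, y, z in rad. A call has 1 to 5 rows; each row is the pose to reach, as a shift and turn from the pose commanded when the call began, along the tool's axes at that moment; what a row does not reach only later rows make up. A row lasts 1/12 s, in which the tool goes at most 41.7 mm and 7.16 degrees, less where a joint would pass 70% of its speed; a pose out of reach is approached as far as the arm can. A call with a gripper value outside its range is refused whole. "grip" is the closure, from -1 (fully open) to 1 (shut), so that 0 is half open, set as the call begins (left out, the last holds). The fingers move at their own pace and stop on an object; the grip force is fixed at half the most. Time passes only in rows, so rows that repeat a pose let the fingers close. It gives the time, the measured TCP pose, the force, the opening and the grip force at its end, in the units of the state.
- ctrl.get_obs(): the state, without advancing time (a new reading comes with each control period).
- get_image(name): name is "side" or "top"; returns a dict with "frame" (420x560x3 uint8, blue, green, red), "depth" (420x560 float32, mm along the optical axis (not along the pixel's ray), 0 where there is no reading), "K" (3x3 intrinsics, pixels), "dist" ([k1, k2, p1, p2, k3] as OpenCV has them; the pictures are not rectified), "pose" (4x4, takes a point from camera to world coordinates). Camera axes: x right, y down, z forward; pixel columns grow to the right and rows downward; lengths in mm; the calibration is good to about 2 mm. A picture is of the moment at which its call begins.
- close_job(): hands the job in; it is judged then, once.
Trained networks look in a picture, given as the dict that the camera call returned (one of the last four; its "shot" number tells which), for a name from the list of things; names that differ only in an ending like _2 or _b are one class to them, and where a whole thing is asked for, a point or a joint stands for the part that bears it (a point fixed in the world has none). Each returns a list of dicts, best first, with "score" (0 to 1); they miss things now and then, are a little off and sometimes report something else, mostly with a low value. They report only what shows in the picture. A call takes as long as a camera call. They do not tell look-alikes from the thing itself.
- finder.search_frame(query, picture): "rect" ([centre column, centre row, width, height] as shares, 0 to 1, of the picture: columns of its width, rows of its height, round what is visible of it).
- finder.silhouettes(query, picture): "mask" (420x560 bool, what is visible of it) and "rect" ([centre column, centre row, width, height] as shares, 0 to 1, of the picture: columns of its width, rows of its height, round what is visible of it).
The state is a dict: "t": time; "qpos": joint angles; "qvel": joint speeds; "joint_torque": joint torques, N m; "ee_pos": TCP position; "orientation": TCP orientation; "ft_force": force on the tool from outside, world axes, zero at the start; "moment": the same for the moment, N m; "width": finger opening in mm; "grasp_force": force on a finger pad.
Only numpy, scipy, OpenCV 4.12 (cv2) and the standard library are available. Lean on these libraries where they do the work, as an engineer would, in place of code of your own. Each camera call takes 0.05 s, during which the arm holds its last target. There are 200 camera calls.

## Working session

There is one attempt and no reset: what is moved stays moved. The work goes in short steps, Python scripts to look and compute and a tool call to move; the robot and the scene stay as the last step left them, time stands still between calls to the robot, and variables do not carry over. Pictures are saved under pics/ and viewed, at most 10 in all, crops included, and the job is handed in when it is done.

Besides the shell and the picture viewer there is one more tool, called after "Call:" as name([rows], argument=value, ...), one row to a line, values as JSON. servo_tool: Moves the arm, as the interface text tells. Its arguments: {"type":"object","properties":{"deltas":{"type":"array","items":{"type":"array"}},"grip":{"type":"number"}},"required":["deltas"]}

```bash
mkdir -p pics; cat > h.py <<'E'
import numpy as np, cv2
from scipy.spatial.transform import Rotation as R
from workcell import ctrl, get_image, finder
def cloud(p):
    h,w=p["depth"].shape
    u,v=np.meshgrid(np.arange(w),np.arange(h))
    n=cv2.undistortPoints(np.stack([u,v],-1).reshape(-1,1,2).astype(np.float64),p["K"],p["dist"]).reshape(h,w,2)
    d=p["depth"].astype(float)
    c=np.dstack([n[...,0]*d,n[...,1]*d,d])
    W=c@p["pose"][:3,:3].T+p["pose"][:3,3]
    W[d<=0]=np.nan
    return W
E
python3 - <<'E'
from h import *
print(ctrl.grip_point_offset, ctrl.get_obs())
ims=[]
for n in ("side","top"):
    p=get_image(n); W=cloud(p); np.savez(f"{n}.npz",W=W,frame=p["frame"],K=p["K"],dist=p["dist"],pose=p["pose"])
    cv2.imwrite(f"pics/{n}0.png",p["frame"]); print(n,p["pose"].round(2).tolist())
    for q in ("tablet","rack","stand","thumbscrew_grip","clamp_bar","timer","blue_reader","cup_b","stain_a"):
        for r in finder.silhouettes(q,p)[:4]:
            m=r["mask"]; P=W[m]; P=P[~np.isnan(P[:,0])]
            x,y,w,h=np.array(r["rect"])*[560,420,560,420]
            print(q,round(r["score"],2),[int(x),int(y),int(w),int(h)],m.sum(),np.nanmedian(P,0).round(0) if len(P) else "", np.percentile(P,[3,97],axis=0).round(0).tolist() if len(P) else "", p["frame"][m].mean(0).round())
E
```

```text
18.700000000000003 {'t': 0.0, 'qpos': array([ 1.17003580e+00,  4.23816610e-01,  1.63067365e+00, -1.71752851e-05,
        1.08858047e+00, -1.89939032e-02]), 'qvel': array([ 0.00201529, -0.0006367 , -0.00056379,  0.00196269,  0.00071406,
        0.00125008]), 'joint_torque': array([-2.52404381e-03, -5.44628334e+01, -2.73659688e+01,  6.41357596e-02,
        2.28298717e-02, -1.34340053e-04]), 'ee_pos': array([232.6159555 , 579.51542554, 221.92324049]), 'orientation': array([-5.95974495e-01, -3.08424583e+00,  2.27557784e-03]), 'ft_force': array([-0.81988963,  1.36904656, -0.44550535]), 'moment': array([0.00068126, 0.00562144, 0.03461668]), 'grasp_force': 0.0, 'width': 88.28417026870198}
side [[0.75, -0.35, 0.56, -373.24], [-0.66, -0.37, 0.66, -925.4], [-0.03, -0.86, -0.51, 847.94], [0.0, 0.0, 0.0, 1.0]]
tablet 0.87 [354, 251, 33, 40] 946 [ 455. -264.   84.] [[451.0, -307.0, 32.0], [461.0, -214.0, 130.0]] [107. 103.  99.]
tablet 0.85 [301, 246, 14, 54] 537 [ 388. -127.   70.] [[353.0, -142.0, 4.0], [439.0, -100.0, 123.0]] [ 49.  92. 167.]
rack 0.94 [346, 273, 37, 31] 544 [ 443. -262.    9.
[... 1905 characters left out ...]
blue_reader 0.56 [433, 235, 40, 48] 1041 [ 430. -399.   38.] [[372.0, -452.0, 4.0], [490.0, -354.0, 56.0]] [138. 116. 117.]
blue_reader 0.53 [268, 218, 81, 41] 3342 [460. 101.  11.] [[403.0, -16.0, 4.0], [524.0, 217.0, 83.0]] [150. 157. 160.]
cup_b 0.94 [160, 234, 23, 18] 431 [406. 415.  70.] [[382.0, 388.0, 7.0], [433.0, 447.0, 76.0]] [212. 218. 215.]
cup_b 0.25 [267, 221, 81, 42] 3452 [462. 102.  11.] [[402.0, -16.0, 3.0], [528.0, 219.0, 83.0]] [148. 156. 158.]
stain_a 0.61 [136, 235, 17, 10] 139 [406. 495.  58.] [[394.0, 486.0, 7.0], [420.0, 511.0, 85.0]] [113. 101. 101.]
stain_a 0.16 [384, 224, 41, 29] 693 [ 449. -249.    8.] [[425.0, -312.0, 1.0], [494.0, -196.0, 33.0]] [203. 215. 214.]
```

```bash
python3 - <<'E'
from h import *
s=np.load("side.npz"); t=np.load("top.npz")
a=cv2.resize(s["frame"][150:300,180:440],None,fx=3,fy=3,interpolation=cv2.INTER_CUBIC)[:, :780]
b=cv2.resize(t["frame"][160:270,120:470],(780,245),interpolation=cv2.INTER_CUBIC)
cv2.imwrite("pics/c1.png",cv2.resize(np.vstack([a,b]),(780,595)) if a.shape[0]+245>600 else np.vstack([a,b]))
def yaw(P):
    r=cv2.minAreaRect(P[:,:2].astype(np.float32)); return np.round(r[0],1),np.round(r[1],1),round(r[2],1)
def sel(W,lo,hi):
    P=W.reshape(-1,3); k=np.all((P>lo)&(P<hi),1); return P[k]
def line(P):
    v=cv2.fitLine(P[:,:2].astype(np.float32),cv2.DIST_HUBER,0,.01,.01).ravel(); return v.round(3)
for n,z in (("side",s),("top",t)):
    W=z["W"]
    for nm,lo,hi in (("tabtop",(435,-330,118),(480,-190,150)),("tabface",(435,-330,45),(480,-190,115)),("wing",(440,-20,62),(500,50,100)),("housing",(420,-40,37),(510,50,50)),
       ("backtop",(460,50,75),(520,210,100)),("bar",(440,40,25),(470,210,45)),("base",(380,-40,5),(560,230,16)),("rails",(420,-330,26),(500,-190,40))):
        P=sel(W,lo,hi)
        if len(P)>5: print(n,nm,len(P),P.mean(0).round(1),np.percentile(P,[2,98],axis=0).round(0).tolist(),yaw(P),line(P))
E
```

```text
side tabtop 181 [ 457.2 -260.6  126.3] [[452.0, -307.0, 118.0], [464.0, -212.0, 133.0]] (array([ 458.6, -257.9]), array([ 14.6, 100.9]), 1.5) [ 2.40000e-02 -1.00000e+00  4.56591e+02 -2.59375e+02]
side tabface 611 [ 455.1 -262.8   80.6] [[451.0, -308.0, 47.0], [460.0, -212.0, 114.0]] (array([ 455.5, -258.6]), array([ 15.3, 103. ]), 4.5) [ 2.10000e-02 -1.00000e+00  4.55017e+02 -2.61448e+02]
side wing 84 [467.8  12.5  74.7] [[459.0, -5.0, 63.0], [479.0, 31.0, 85.0]] (array([468.4,  13. ]), array([15.3, 38.7]), 29.6) [ 3.98000e-01 -9.17000e-01  4.67305e+02  1.34050e+01]
side housing 129 [463.6  10.   41. ] [[441.0, -12.0, 37.0], [497.0, 37.0, 48.0]] (array([467.9,  13.8]), array([58.8, 50. ]), 6.3) [  0.811  -0.585 465.292   9.608]
side backtop 94 [494.1 152.4  81.6] [[486.0, 107.0, 76.0], [501.0, 202.0, 88.0]] (array([493.3, 153.6]), array([14.3, 99.5]), 5.3) [ 5.20000e-02 -9.99000e-01  4.94131e+02  1.52824e+02]
side bar 177 [454.1 127.3  31.2] [[441.0, 51.0, 26.0], [465.0, 200.0, 38.0]] (array([451.8, 127. ]), array([ 26.6, 161.1]), 4.3) [ 7.70000e-02 -9.97000e-01  4.55039e+02  1.23448
[... 1152 characters left out ...]
 110.0, 75.0], [500.0, 204.0, 92.0]] (array([494.2, 156.6]), array([10.1, 96.7]), 3.6) [ 6.30000e-02 -9.98000e-01  4.93814e+02  1.56163e+02]
top bar 282 [453.2 136.5  32.8] [[441.0, 54.0, 25.0], [465.0, 206.0, 41.0]] (array([454.9, 128.9]), array([160.6,  29.5]), 89.7) [ 9.10000e-02 -9.96000e-01  4.54314e+02  1.31754e+02]
top base 2087 [459.8  94.8   9.3] [[399.0, -20.0, 5.0], [529.0, 222.0, 14.0]] (array([469.3,  95.4]), array([272.1, 172.9]), 88.2) [ 3.03000e-01 -9.53000e-01  4.45743e+02  1.17901e+02]
top rails 143 [ 452.4 -250.5   30.9] [[444.0, -309.0, 26.0], [472.0, -204.0, 36.0]] (array([ 458.7, -256.5]), array([ 27.9, 109.9]), 1.2) [ 2.50000e-02  1.00000e+00  4.49873e+02 -2.58168e+02]
```

View pics/c1.png

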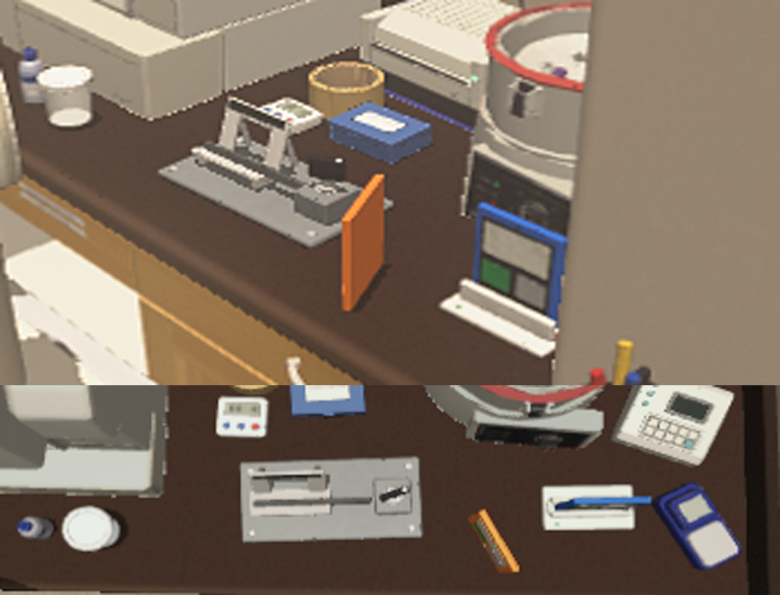

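The pictured candidates: a blue-framed tablet in the white rack (side picture about 354,240, crop 520,250) and an orange one of the same shape standing free (side about 301,246, crop 363,240). The blue one with the grey and green screen is the one meant, as it is blue and in the rack. The crop confirms this. The dot of the black wing is at its right/rear end, so q is about 1.2.

```bash
cat >> h.py <<'E'
def pose(x,y,z,yaw,tilt=0,deg=None):
    # tool y at angle yaw, z down; tilt leans the tool's back towards +(tool y)
    s,c=np.sin(yaw),np.cos(yaw)
    B=np.column_stack([[s*-1,c,0],[c,s,0],[0,0,-1]]); B[:,0]=np.cross(B[:,1],B[:,2])
    ax=np.array([-s,c,0.])
    return np.array([x,y,z],float),R.from_rotvec(ax*tilt)*R.from_matrix(B)
def plan(wps,start=None):
    if start is None:
        o=ctrl.get_obs(); p,r=np.array(o["ee_pos"]),R.from_rotvec(o["orientation"])
    else: p,r=start
    print("at",p.round(1),"z",r.as_matrix()[:,2].round(3),"yawY",np.arctan2(*r.as_matrix()[[1,0],1]).round(3))
    for w in wps:
        q,s=pose(*w)
        d=r.inv().apply(q-p).round(1); t=(r.inv()*s).as_rotvec().round(3)
        n=max(np.linalg.norm(d)/41.7,np.linalg.norm(t)/.125)
        print(d.tolist(),t.tolist(),"rows>=%.1f"%n)
        p=p+r.apply(d); r=r*R.from_rotvec(t)
E
python3 - <<'E'
from h import *
plan([(275,390,235,1.0),(335,200,235,.8),(385,10,235,.6),(420,-170,230,.3),(459,-258,200,.028),(459,-258,94,.028)])
E
```

```text
at [232.8 580.  222.7] z [-0.  0. -1.] yawY 1.189
[-109.9, -160.6, -12.3] [-0.0, -0.0, 0.189] rows>=4.7
[-153.2, -127.5, -0.0] [-0.0, -0.0, 0.2] rows>=4.8
[-168.2, -101.4, -0.0] [-0.0, -0.0, 0.2] rows>=4.7
[-168.3, -72.8, 5.0] [-0.0, -0.0, 0.3] rows>=4.4
[-95.6, 11.3, 30.0] [-0.0, -0.0, 0.272] rows>=2.4
[-0.0, -0.0, 106.0] [-0.0, -0.0, 0.0] rows>=2.5
```

Call:
servo_tool([
  [[-110, -160.6, -12.3], [0, 0, 0.189]],
  [[-110, -160.6, -12.3], [0, 0, 0.189]],
  [[-110, -160.6, -12.3], [0, 0, 0.189]],
  [[-110, -160.6, -12.3], [0, 0, 0.189]],
  [[-110, -160.6, -12.3], [0, 0, 0.189]],
], grip=-1)

```text
t: 1.42
ee_pos: [274.9, 386.9, 234.9]
orientation: [0.885, 3.014, -0.002]
ft_force: [1.0, 0.1, -0.9]
width: 87.9
grasp_force: 0.0
```

Call:
servo_tool([
  [[-153, -127.5, 0], [0, 0, 0.2]],
  [[-153, -127.5, 0], [0, 0, 0.2]],
  [[-153, -127.5, 0], [0, 0, 0.2]],
  [[-153, -127.5, 0], [0, 0, 0.2]],
  [[-153, -127.5, 0], [0, 0, 0.2]],
])

```text
t: 1.83
ee_pos: [335.0, 197.7, 235.2]
orientation: [1.181, 2.911, 0.0]
ft_force: [0.4, 0.5, 0.1]
width: 87.3
grasp_force: 0.0
```

Call:
servo_tool([
  [[-168, -101.4, 0], [0, 0, 0.2]],
  [[-168, -101.4, 0], [0, 0, 0.2]],
  [[-168, -101.4, 0], [0, 0, 0.2]],
  [[-168, -101.4, 0], [0, 0, 0.2]],
  [[-168, -101.4, 0], [0, 0, 0.2]],
])

```text
t: 2.25
ee_pos: [385.3, 7.5, 235.5]
orientation: [1.467, 2.777, 0.0]
ft_force: [0.2, 0.6, 0.1]
width: 87.9
grasp_force: 0.0
```

Call:
servo_tool([
  [[-168, -72.8, 5], [0, 0, 0.3]],
  [[-168, -72.8, 5], [0, 0, 0.3]],
  [[-168, -72.8, 5], [0, 0, 0.3]],
  [[-168, -72.8, 5], [0, 0, 0.3]],
  [[-168, -72.8, 5], [0, 0, 0.3]],
])

```text
t: 2.67
ee_pos: [420.6, -173.9, 230.4]
orientation: [1.867, 2.524, -0.0]
ft_force: [0.2, 1.1, 0.5]
width: 87.6
grasp_force: 0.0
```

Call:
servo_tool([
  [[-95.6, 11.3, 30], [0, 0, 0.272]],
  [[-95.6, 11.3, 30], [0, 0, 0.272]],
  [[-95.6, 11.3, 30], [0, 0, 0.272]],
  [[-95.6, 11.3, 30], [0, 0, 0.272]],
  [[-95.6, 11.3, 30], [0, 0, 0.272]],
])

```text
t: 3.08
ee_pos: [458.2, -257.8, 199.4]
orientation: [-2.19, -2.25, 0.0]
ft_force: [-0.5, 0.2, -0.1]
width: 88.0
grasp_force: 0.0
```

```bash
python3 - <<'E'
from h import *
plan([(459,-258,94,.028)]); print(ctrl.get_obs()["qpos"].round(2))
for n in ("top",):
    p=get_image(n); W=cloud(p).reshape(-1,3); k=np.all((W>(440,-330,118))&(W<(480,-190,140)),1); print(W[k].mean(0),k.sum())
E
```

```text
at [ 458.2 -257.8  199.4] z [-0.001  0.001 -1.   ] yawY 0.027
[-0.4, 0.9, 105.4] [-0.001, -0.001, -0.001] rows>=2.5
[-0.54  0.31  1.87  0.    0.97 -0.56]
[ 458.50699577 -240.41554595  131.03594842] 94
```

Descend and close.

Call:
servo_tool([
  [[0, 0.6, 25], [0, 0, 0]],
  [[0, 0.6, 50], [0, 0, 0]],
  [[0, 0.6, 75], [0, 0, 0]],
  [[0, 0.6, 105], [0, 0, 0]],
  [[0, 0.6, 105], [0, 0, 0]],
])

```text
t: 3.55
ee_pos: [456.1, -254.4, 91.5]
orientation: [-2.182, -2.249, 0.003]
ft_force: [-1.1, -1.0, 0.8]
width: 88.1
grasp_force: 0.0
```

Call:
servo_tool([
  [[0, 0, 0], [0, 0, 0]],
  [[0, 0, 0], [0, 0, 0]],
  [[0, 0, 0], [0, 0, 0]],
  [[0, 0, 0], [0, 0, 0]],
  [[0, 0, 0], [0, 0, 0]],
], grip=1)

```text
t: 3.97
ee_pos: [460.0, -257.8, 96.4]
orientation: [2.188, 2.251, 0.001]
ft_force: [-0.6, 0.5, -0.3]
width: 57.7
grasp_force: 0.0
```

Call:
servo_tool([
  [[0, 0, 0], [0, 0, 0]],
  [[0, 0, 0], [0, 0, 0]],
  [[0, 0, 0], [0, 0, 0]],
  [[0, 0, 0], [0, 0, 0]],
  [[0, 0, 0], [0, 0, 0]],
])

```text
t: 4.38
ee_pos: [459.2, -257.5, 94.9]
orientation: [-2.19, -2.252, 0.0]
ft_force: [-0.4, 0.7, 0.6]
width: 25.0
grasp_force: 0.0
```

Call:
servo_tool([
  [[0, 0, 0], [0, 0, 0]],
  [[0, 0, 0], [0, 0, 0]],
  [[0, 0, 0], [0, 0, 0]],
  [[0, 0, 0], [0, 0, 0]],
  [[0, 0, 0], [0, 0, 0]],
])

```text
t: 4.8
ee_pos: [459.7, -257.6, 94.9]
orientation: [2.189, 2.252, 0.001]
ft_force: [2.6, 1.5, -2.6]
width: 9.8
grasp_force: 30.0
```

Call:
servo_tool([
  [[0, 0, -3], [0, 0, 0]],
  [[0, 0, -10], [0, 0, 0]],
  [[0, 0, -20], [0, 0, 0]],
  [[0, 0, -35], [0, 0, 0]],
  [[0, 0, -50], [0, 0, 0]],
])

```text
t: 5.22
ee_pos: [458.0, -257.1, 145.8]
orientation: [-2.188, -2.25, 0.002]
ft_force: [0.3, 0.1, -2.0]
width: 9.8
grasp_force: 30.0
```

Call:
servo_tool([
  [[0, 0, -20], [0, 0, 0]],
  [[0, 0, -40], [0, 0, 0]],
  [[0, 0, -60], [0, 0, 0]],
  [[0, 0, -78], [0, 0, 0]],
  [[0, 0, -90], [0, 0, 0]],
])

```text
t: 5.63
ee_pos: [458.5, -257.5, 237.5]
orientation: [2.19, 2.252, -0.001]
ft_force: [-0.2, -0.9, -3.3]
width: 10.0
grasp_force: 30.0
```

```bash
python3 - <<'E'
from h import *
p=get_image("side"); W=cloud(p)
cv2.imwrite("pics/l1.png",cv2.resize(p["frame"][100:300,200:460],None,fx=3,fy=3)[:600])
P=W.reshape(-1,3); k=np.all((P>(430,-330,110))&(P<(490,-190,215)),1); 
print(np.percentile(P[k],[1,50,99],axis=0).round(1).tolist())
plan([(459,-100,240,.04),(459,60,240,.06),(472,161,240,.06)])
E
```

```text
[[449.3, -308.3, 150.4], [453.1, -262.9, 183.6], [460.4, -210.7, 214.2]]
at [ 459.5 -258.   239.2] z [ 0.002 -0.002 -1.   ] yawY 0.028
[158.0, 3.9, -1.1] [0.002, 0.002, -0.012] rows>=3.8
[159.9, 6.4, -0.0] [0.0, 0.0, -0.02] rows>=3.8
[100.0, 19.0, -0.0] [0.0, 0.0, -0.0] rows>=2.4
```

View pics/l1.png

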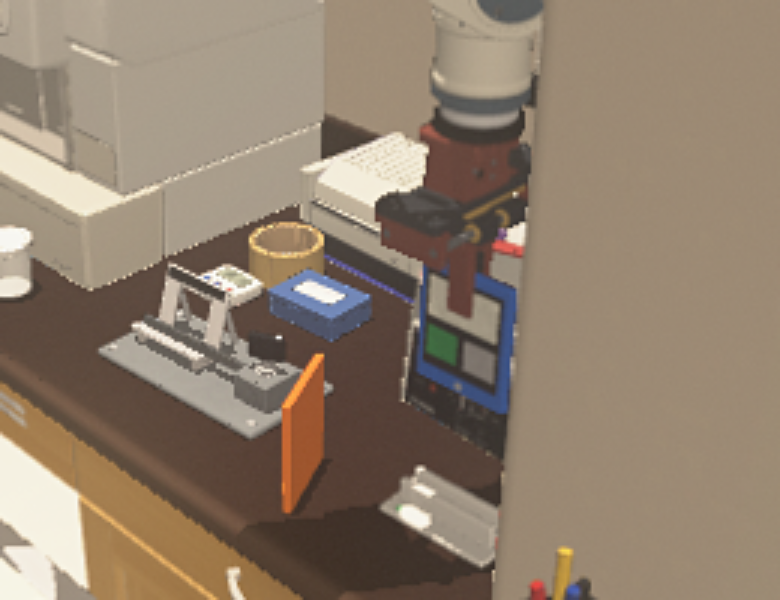

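Call:
servo_tool([
  [[15, 0, 0], [0, 0, 0]],
  [[40, 1, 0], [0, 0, 0]],
  [[75, 2, 0], [0, 0, -0.004]],
  [[110, 3, 0], [0, 0, -0.008]],
  [[145, 4, -1], [0, 0, -0.012]],
])

```text
t: 6.1
ee_pos: [457.0, -110.3, 234.9]
orientation: [-2.175, -2.262, 0.003]
ft_force: [0.5, 0.5, -1.9]
width: 10.1
grasp_force: 30.0
```

Call:
servo_tool([
  [[35, 1, 0], [0, 0, 0]],
  [[70, 3, 0], [0, 0, -0.01]],
  [[105, 4, 0], [0, 0, -0.01]],
  [[140, 5, 0], [0, 0, -0.02]],
  [[173, 6.5, 0], [0, 0, -0.02]],
])

```text
t: 6.52
ee_pos: [456.3, 62.7, 235.1]
orientation: [-2.152, -2.286, 0.004]
ft_force: [0.6, 0.3, -2.5]
width: 9.7
grasp_force: 30.0
```

Call:
servo_tool([
  [[30, 5, 0], [0, 0, 0]],
  [[60, 10, 0], [0, 0, 0]],
  [[80, 15, 0], [0, 0, 0]],
  [[95, 18, 0], [0, 0, 0]],
  [[100, 19, 0], [0, 0, 0]],
])

```text
t: 6.93
ee_pos: [470.2, 163.6, 235.1]
orientation: [-2.15, -2.288, 0.003]
ft_force: [-0.7, -0.3, -2.7]
width: 9.2
grasp_force: 30.0
```

```bash
python3 - <<'E'
from h import *
plan([(520.5,163.5,200.7,.06,.3),(508.7,162.3,162.5,.06,.3)]); print(ctrl.get_obs()["qpos"].round(2))
E
```

```text
at [470.2 163.6 235.1] z [-0.002 -0.    -1.   ] yawY 0.062
[-3.2, 50.3, 34.3] [0.298, 0.001, 0.002] rows>=2.4
[-0.5, -0.0, 40.0] [-0.0, -0.0, 0.0] rows>=1.0
[0.31 0.22 1.89 0.   1.03 0.25]
```

Call:
servo_tool([
  [[0, 5, 2], [0.04, 0, 0]],
  [[-1, 15, 8], [0.1, 0, 0]],
  [[-1, 28, 17], [0.18, 0, 0]],
  [[-2, 40, 27], [0.26, 0, 0]],
  [[-2, 49, 31], [0.298, 0, 0]],
])

```text
t: 7.35
ee_pos: [520.8, 161.7, 203.2]
orientation: [-2.0, -2.122, 0.326]
ft_force: [-0.3, -0.4, -2.5]
width: 10.3
grasp_force: 30.0
```

Call:
servo_tool([
  [[0, 0, 6], [0, 0, 0]],
  [[0, 0, 20], [0, 0, 0]],
  [[0, 0, 34], [0, 0, 0]],
  [[0, 0, 40], [0, 0, 0]],
  [[0, 0, 40], [0, 0, 0]],
])

```text
t: 7.77
ee_pos: [506.5, 161.1, 165.4]
orientation: [-2.001, -2.124, 0.324]
ft_force: [0.2, -0.4, -2.3]
width: 9.6
grasp_force: 30.0
```

Call:
servo_tool([
  [[0, 0, 0], [0, 0, 0]],
  [[0, 0, 0], [0, 0, 0]],
  [[0, 0, 0], [0, 0, 0]],
])

```text
t: 8.02
ee_pos: [509.5, 162.0, 167.7]
orientation: [-2.003, -2.127, 0.317]
ft_force: [0.1, -0.0, -2.7]
width: 9.9
grasp_force: 30.0
```

```bash
python3 - <<'E'
from h import *
plan([(508.7,162.3,162.5,.06,.3)]); o=ctrl.get_obs();T=np.array(o["ee_pos"]);M=R.from_rotvec(o["orientation"]).as_matrix()
S=np.array([472.5,155.2,20]); c,s=np.cos(.06),np.sin(.06); ex=np.array([c,s,0]);ey=np.array([-s,c,0]);ez=np.array([0,0,1])
a=.3; n=ex*np.cos(a)-ez*np.sin(a); u=ex*np.sin(a)+ez*np.cos(a)   # normal into backrest, up along it
p=get_image("side"); W=cloud(p)
for nm,WW in (("side",W),("top0",np.load("top.npz")["W"]),("side0",np.load("side.npz")["W"])):
    D=WW.reshape(-1,3)-S; C=np.stack([D@n,D@ey,D@u],1)
    if nm=="side":
        k=(C[:,0]>-30)&(C[:,0]<5)&(abs(C[:,1])<75)&(C[:,2]>45)&(C[:,2]<150)
        print("tablet",k.sum(),np.percentile(C[k],[2,50,98],axis=0).round(1).tolist())
        A=np.c_[C[k][:,1:],np.ones(k.sum())]; print("face fit",np.linalg.lstsq(A,C[k][:,0],rcond=None)[0].round(3))
    if nm!="side":
        k=(abs(C[:,0])<12)&(abs(C[:,1])<60)&(C[:,2]>20)&(C[:,2]<68); 
        print(nm,"backrest",k.sum(),np.percentile(C[k],[5,50,95],axis=0).round(1).tolist()); 
    k=(C[:,0]>-45)&(C[:,0]<-10)&(abs(C[:,1])<60)&(C[:,2]>6)&(C[:,2]<18); print(nm,"bar",k.sum(),np.percentile(C[k],[5,50,95],axis=0).round(1).tolist())
v=p["frame"][120:290,200:420]; cv2.imwrite("pics/h1.png",cv2.resize(v,None,fx=3.4,fy=3.4,interpolation=cv2.INTER_CUBIC)[:600])
E
```

```text
at [509.5 162.  167.7] z [-0.291 -0.017 -0.956] yawY 0.06
[0.4, 0.7, 5.2] [0.004, -0.0, 0.0] rows>=0.1
tablet 637 [[-17.5, -46.9, 49.9], [-12.2, -2.9, 102.9], [3.4, 51.2, 148.2]]
face fit [-0.015 -0.088 -1.99 ]
side bar 50 [[-24.2, -54.8, 6.4], [-20.0, -10.6, 9.6], [-14.9, 39.1, 11.8]]
top0 backrest 143 [[-0.9, -46.3, 25.7], [0.6, 4.7, 51.5], [3.3, 46.9, 66.7]]
top0 bar 103 [[-24.4, -51.4, 7.0], [-20.7, -5.8, 10.4], [-15.5, 45.1, 15.1]]
side0 backrest 206 [[-1.4, -48.7, 23.3], [3.0, -4.0, 51.0], [7.2, 45.4, 66.5]]
side0 bar 54 [[-25.1, -55.3, 6.2], [-19.7, -7.8, 9.2], [-13.7, 41.5, 11.7]]
```

View pics/h1.png

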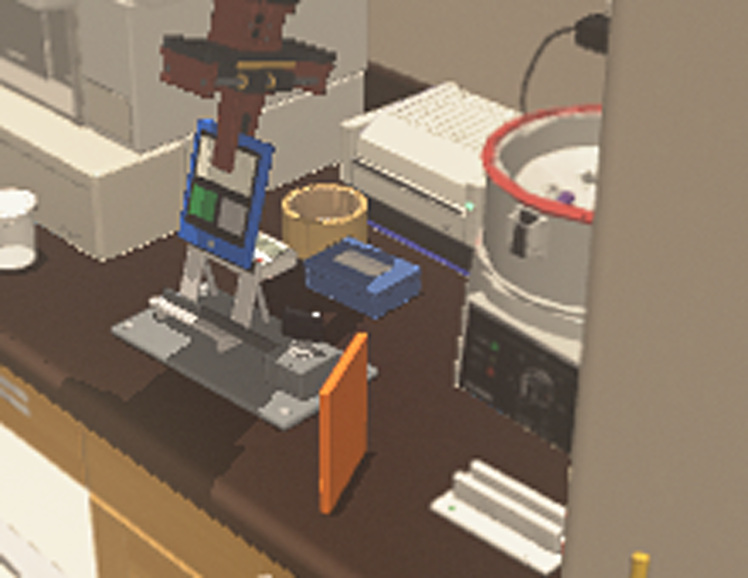

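Call:
servo_tool([
  [[0, 0.3, 6], [0.004, 0, 0]],
  [[0, 0.3, 16], [0.004, 0, 0]],
  [[0, 0.3, 28], [0.004, 0, 0]],
  [[0, 0.3, 38], [0.004, 0, 0]],
  [[0, 0.3, 45], [0.004, 0, 0]],
])

```text
t: 8.48
ee_pos: [494.6, 160.8, 121.7]
orientation: [-1.999, -2.122, 0.326]
ft_force: [-0.6, -0.4, -2.6]
width: 9.9
grasp_force: 30.0
```

Call:
servo_tool([
  [[0, 0, 2], [0, 0, 0]],
  [[0, 0, 5], [0, 0, 0]],
  [[0, 0, 8], [0, 0, 0]],
  [[0, 0, 9], [0, 0, 0]],
  [[0, 0, 10], [0, 0, 0]],
])

```text
t: 8.9
ee_pos: [493.3, 161.0, 114.2]
orientation: [-2.0, -2.124, 0.323]
ft_force: [0.1, 0.6, -2.2]
width: 10.1
grasp_force: 30.0
```

Call:
servo_tool([
  [[0, 0, 1], [0, 0, 0]],
  [[0, 0, 2], [0, 0, 0]],
  [[0, 0, 3], [0, 0, 0]],
  [[0, 0, 4], [0, 0, 0]],
  [[0, 0, 4], [0, 0, 0]],
])

```text
t: 9.32
ee_pos: [491.9, 160.8, 110.2]
orientation: [-2.0, -2.124, 0.323]
ft_force: [-0.4, 0.4, -2.6]
width: 10.0
grasp_force: 30.0
```

```bash
python3 - <<'E'
from h import *
plan([(491,161.2,105.2,.06,.3)]); o=ctrl.get_obs(); print(o["ft_force"],o["moment"])
E
```

```text
at [491.9 160.8 110.2] z [-0.297 -0.018 -0.955] yawY 0.06
[0.5, 0.7, 5.0] [-0.002, 0.0, -0.0] rows>=0.1
[-0.42894761  0.35330747 -2.5570237 ] [-0.05067064 -0.18405973  0.00133991]
```

Call:
servo_tool([
  [[0, 0.3, 1], [0, 0, 0]],
  [[0, 0.5, 1.7], [0, 0, 0]],
  [[0, 0.5, 2.5], [0, 0, 0]],
  [[0, 0.5, 2.5], [0, 0, 0]],
])

```text
t: 9.65
ee_pos: [491.6, 160.8, 107.6]
orientation: [-2.0, -2.123, 0.324]
ft_force: [0.1, 0.1, -2.1]
width: 10.0
grasp_force: 30.0
```

Call:
servo_tool([
  [[0, 0, 0.5], [0, 0, 0]],
  [[0, 0, 1], [0, 0, 0]],
  [[0, 0, 1.5], [0, 0, 0]],
  [[0, 0, 1.5], [0, 0, 0]],
])

```text
t: 9.98
ee_pos: [491.1, 160.8, 106.2]
orientation: [-2.0, -2.124, 0.323]
ft_force: [0.1, 0.5, -2.8]
width: 9.8
grasp_force: 30.0
```

Call:
servo_tool([
  [[0, 0, 0.5], [0, 0, 0]],
  [[0, 0, 1], [0, 0, 0]],
  [[0, 0, 1], [0, 0, 0]],
])

```text
t: 10.23
ee_pos: [491.2, 160.8, 105.9]
orientation: [-2.0, -2.124, 0.323]
ft_force: [0.0, -0.7, 3.5]
width: 9.9
grasp_force: 30.0
```

Call:
servo_tool([
  [[0, 0.5, -0.3], [0, 0, 0]],
  [[0, 1, -0.3], [0, 0, 0]],
  [[0, 1.5, -0.3], [0, 0, 0]],
  [[0, 2, -0.3], [0, 0, 0]],
  [[0, 2, -0.3], [0, 0, 0]],
])

```text
t: 10.65
ee_pos: [491.9, 160.8, 105.7]
orientation: [-1.998, -2.122, 0.326]
ft_force: [-3.3, -0.7, 9.3]
width: 9.7
grasp_force: 30.0
```

Call:
servo_tool([
  [[0, 0.5, 0], [0, 0, 0]],
  [[0, 1, 0], [0, 0, 0]],
  [[0, 1, 0], [0, 0, 0]],
])

```text
t: 10.9
ee_pos: [493.1, 161.0, 105.3]
orientation: [-1.999, -2.122, 0.325]
ft_force: [-2.5, -0.3, 7.2]
width: 9.7
grasp_force: 30.0
```

Call:
servo_tool([
  [[0, 0, 0], [0, 0, 0]],
  [[0, 0, 0], [0, 0, 0]],
  [[0, 0, 0], [0, 0, 0]],
  [[0, 0, 0], [0, 0, 0]],
  [[0, 0, 0], [0, 0, 0]],
], grip=-0.1)

```text
t: 11.32
ee_pos: [493.9, 160.9, 104.6]
orientation: [-2.0, -2.124, 0.323]
ft_force: [-0.8, 0.5, 0.0]
width: 39.3
grasp_force: 0.0
```

Call:
servo_tool([
  [[0, 0, 0], [0, 0, 0]],
  [[0, 0, 0], [0, 0, 0]],
  [[0, 0, 0], [0, 0, 0]],
])

```text
t: 11.57
ee_pos: [493.9, 161.0, 104.7]
orientation: [-2.0, -2.124, 0.323]
ft_force: [-0.9, -0.2, 0.1]
width: 48.1
grasp_force: 0.0
```

```bash
cat >> h.py <<'E'
S0=np.array([472.5,155.2,20]); c0,s0=np.cos(.06),np.sin(.06); ex=np.array([c0,s0,0]);ey=np.array([-s0,c0,0]);ez=np.array([0,0,1])
nn=ex*np.cos(.3)-ez*np.sin(.3); uu=ex*np.sin(.3)+ez*np.cos(.3)
def blue(p):
    W=cloud(p); f=p["frame"].astype(int); D=W-S0; C=np.stack([D@nn,D@ey,D@uu],-1)
    b=(f[...,0]>f[...,2]+50)&(abs(C[...,0])<45)&(abs(C[...,1])<80)&(C[...,2]>-5)&(C[...,2]<150)
    P=C[b]; A=np.c_[P[:,1:],np.ones(len(P))]
    print("blue",len(P),np.percentile(P,[2,50,98],axis=0).round(1).tolist(),"fit",np.linalg.lstsq(A,P[:,0],rcond=None)[0].round(3))
E
python3 - <<'E'
from h import *
o=ctrl.get_obs(); print(o["ft_force"],o["width"],o["t"])
p=get_image("side"); blue(p); q=get_image("top"); blue(q)
v=p["frame"][140:260,230:360]; cv2.imwrite("pics/r1.png",cv2.resize(v,None,fx=5,fy=5,interpolation=cv2.INTER_CUBIC))
E
```

```text
[-0.91256674 -0.16255601  0.11803755] 48.116294978979674 11.5667
blue 193 [[-13.8, -48.1, 10.1], [-7.0, -33.3, 64.9], [-0.3, 53.1, 123.9]] fit [-8.000e-03  4.400e-02 -9.791e+00]Traceback (most recent call last):
  File "<stdin>", line 3, in <module>
  File "h.py", line 36, in blue
    print("blue",len(P),np.percentile(P,[2,50,98],axis=0).round(1).tolist(),"fit",np.linalg.lstsq(A,P[:,0],rcond=None)[0].round(3))
                        ~~~~~~~~~~~~~^^^^^^^^^^^^^^^^^^^^
    return _quantile_unchecked(
        a, q, axis, out, overwrite_input, method, keepdims, weights)
    return _ureduce(a,
                    func=_quantile_ureduce_func,
    ...<5 lines>...
                    overwrite_input=overwrite_input,
                    method=method)
    r = func(a, **kwargs)
    result = _quantile(arr,
                       quantiles=q,
    ...<2 lines>...
                       out=out,
                       weights=wgt)
    slices_having_nans = np.isnan(arr[-1, ...])
                                  ~~~^^^^^^^^^
IndexError: index -1 is out of bounds for axis 0 with size 0
```

Call:
servo_tool([
  [[0, 0, -10], [0, 0, 0]],
  [[0, 0, -25], [0, 0, 0]],
  [[0, 0, -45], [0, 0, 0]],
  [[0, 0, -70], [0, 0, 0]],
  [[0, 0, -90], [0, 0, 0]],
])

```text
t: 12.08
ee_pos: [521.5, 162.7, 192.8]
orientation: [-2.0, -2.124, 0.322]
ft_force: [-0.4, -0.7, 0.1]
width: 48.2
grasp_force: 0.0
```

Call:
servo_tool([
  [[0, 0, -5], [0, 0, 0]],
  [[0, 0, -5], [0, 0, 0]],
  [[0, 0, -5], [0, 0, 0]],
])

```text
t: 12.33
ee_pos: [521.7, 162.5, 195.1]
orientation: [-2.0, -2.123, 0.324]
ft_force: [0.5, -0.6, -0.2]
width: 48.0
grasp_force: 0.0
```

```bash
python3 - <<'E'
from h import *
p=get_image("side"); blue(p)
v=p["frame"][140:260,230:360]; cv2.imwrite("pics/r1.png",cv2.resize(v,None,fx=5,fy=5,interpolation=cv2.INTER_CUBIC))
W=cloud(p).reshape(-1,3);f=p["frame"].reshape(-1,3)
k=np.all((W>(440,-20,62))&(W<(500,50,100)),1); print(W[k].mean(0),k.sum(), cv2.fitLine(W[k][:,:2].astype(np.float32),cv2.DIST_HUBER,0,.01,.01).ravel())
plan([(500,100,230,.3),(468.5,15.5,150,.42),(468.5,15.5,66.5,.42)])
E
```

```text
blue 226 [[-14.6, -48.7, 10.3], [-6.8, -17.8, 70.9], [0.1, 53.5, 123.8]] fit [ -0.011   0.054 -10.686]
[467.43847693  11.86841733  74.77941984] 86 [ 3.4998947e-01 -9.3675363e-01  4.6745828e+02  1.2226457e+01]
at [521.1 162.4 194.5] z [-0.299 -0.018 -0.954] yawY 0.06
[-61.1, -34.3, -26.4] [-0.302, -0.036, -0.238] rows>=3.1
[-71.4, -55.0, 80.0] [-0.0, -0.0, -0.12] rows>=2.9
[0.0, -0.0, 83.5] [-0.0, -0.0, -0.0] rows>=2.0
```

View pics/r1.png

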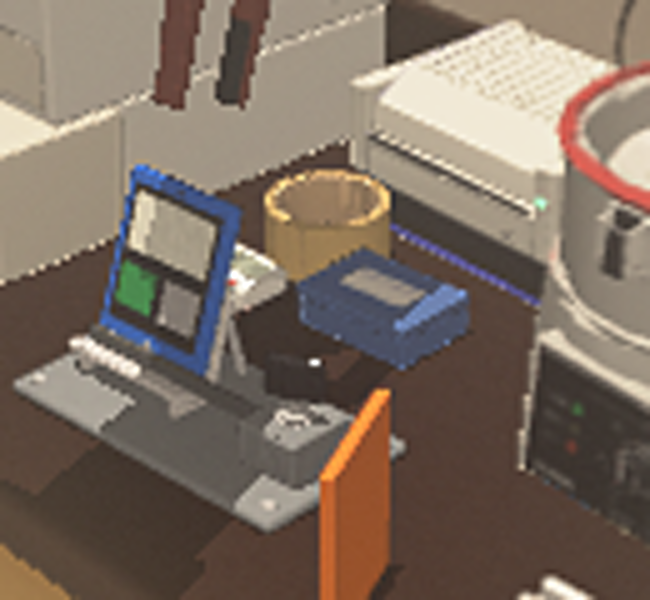

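Call:
servo_tool([
  [[-12, -7, -8], [-0.06, -0.007, -0.05]],
  [[-28, -15, -15], [-0.15, -0.018, -0.12]],
  [[-42, -23, -20], [-0.22, -0.026, -0.18]],
  [[-55, -31, -25], [-0.28, -0.034, -0.22]],
  [[-61, -34.3, -26.4], [-0.302, -0.036, -0.238]],
], grip=-1)

```text
t: 12.8
ee_pos: [498.2, 99.0, 230.2]
orientation: [1.861, 2.529, 0.001]
ft_force: [-0.9, -0.0, 0.5]
width: 77.9
grasp_force: 0.0
```

Call:
servo_tool([
  [[-20, -15, 10], [0, 0, -0.04]],
  [[-40, -30, 30], [0, 0, -0.08]],
  [[-56, -43, 55], [0, 0, -0.12]],
  [[-68, -52, 72], [0, 0, -0.12]],
  [[-71.4, -55, 80], [0, 0, -0.12]],
])

```text
t: 13.22
ee_pos: [466.0, 14.4, 147.7]
orientation: [-1.709, -2.631, 0.004]
ft_force: [-0.8, 0.5, 0.0]
width: 87.6
grasp_force: 0.0
```

Call:
servo_tool([
  [[0, 0, 0], [0, 0, 0]],
  [[0, 0, 0], [0, 0, 0]],
  [[0, 0, 0], [0, 0, 0]],
])

```text
t: 13.47
ee_pos: [470.5, 16.5, 151.3]
orientation: [1.709, 2.634, 0.003]
ft_force: [-1.0, -0.2, 0.6]
width: 87.7
grasp_force: 0.0
```

```bash
python3 - <<'E'
from h import *
q=get_image("top"); W=cloud(q); f=q["frame"].astype(int)
try: blue(q)
except Exception as e: print(e)
P=W.reshape(-1,3); k=np.all((P>(440,-20,62))&(P<(500,50,100)),1); print(P[k].mean(0),k.sum())
k=np.all((P>(470,80,110))&(P<(540,230,150)),1); print("tabtop",k.sum(),np.percentile(P[k],[5,50,95],axis=0).round(1).tolist())
plan([(468.5,15.5,66.5,.42)])
E
```

```text
blue 273 [[-13.1, -44.3, 8.2], [-7.0, 0.6, 116.4], [1.9, 51.9, 127.6]] fit [ 4.0000e-03  7.5000e-02 -1.3169e+01]
[459.78436721  33.67241036  75.44134463] 3
tabtop 286 [[491.5, 116.9, 112.3], [499.9, 161.3, 133.1], [509.3, 205.1, 142.0]]
at [470.6  16.6 151.6] z [ 0.003  0.001 -1.   ] yawY 0.421
[-0.0, -2.6, 85.0] [0.003, 0.001, 0.001] rows>=2.0
```

Call:
servo_tool([
  [[0, -2, 15], [0, 0, 0]],
  [[0, -2, 35], [0, 0, 0]],
  [[0, -2, 55], [0, 0, 0]],
  [[0, -2, 72], [0, 0, 0]],
  [[0, -2, 84.5], [0, 0, 0]],
])

```text
t: 13.93
ee_pos: [468.5, 15.8, 65.9]
orientation: [1.708, 2.635, 0.003]
ft_force: [-0.5, -0.3, -0.3]
width: 88.0
grasp_force: 0.0
```

Call:
servo_tool([
  [[0, 0, 0], [0, 0, 0]],
  [[0, 0, 0], [0, 0, 0]],
  [[0, 0, 0], [0, 0, 0]],
  [[0, 0, 0], [0, 0, 0]],
  [[0, 0, 0], [0, 0, 0]],
], grip=1)

```text
t: 14.35
ee_pos: [468.7, 15.2, 67.2]
orientation: [1.708, 2.634, 0.003]
ft_force: [0.5, -0.1, 0.4]
width: 57.8
grasp_force: 0.0
```

Call:
servo_tool([
  [[0, 0, 0], [0, 0, 0]],
  [[0, 0, 0], [0, 0, 0]],
  [[0, 0, 0], [0, 0, 0]],
  [[0, 0, 0], [0, 0, 0]],
  [[0, 0, 0], [0, 0, 0]],
])

```text
t: 14.77
ee_pos: [467.9, 15.0, 66.3]
orientation: [1.709, 2.635, 0.002]
ft_force: [-0.1, -0.4, 0.5]
width: 24.9
grasp_force: 0.0
```

Call:
servo_tool([
  [[0, 0, 0], [0, 0, 0]],
  [[0, 0, 0], [0, 0, 0]],
  [[0, 0, 0], [0, 0, 0]],
  [[0, 0, 0], [0, 0, 0]],
])

```text
t: 15.1
ee_pos: [471.4, 16.0, 66.7]
orientation: [1.708, 2.63, 0.009]
ft_force: [8.2, 7.8, -7.9]
width: 9.8
grasp_force: 30.0
```

```bash
python3 - <<'E'
from h import *
plan([(468.5,15.5,66.5,.42)]); o=ctrl.get_obs(); print(o["ft_force"],o["moment"],o["width"],o["grasp_force"],o["qpos"].round(2))
E
```

```text
at [471.4  16.   66.7] z [ 0.008  0.002 -1.   ] yawY 0.419
[0.7, -2.8, 0.1] [0.008, 0.002, -0.001] rows>=0.1
[ 8.22385809  7.79031235 -7.9359082 ] [ 1.22303143 -1.39970583 -0.08794777] 9.80224891933617 29.979537427425385 [ 0.01  0.46  2.06  0.    0.61 -0.41]
```

Call:
servo_tool([
  [[0.3, 1, 0], [0, 0, 0]],
  [[0.7, 2, 0], [0, 0, 0]],
  [[1, 3, 0], [0, 0, 0]],
  [[1, 3, 0], [0, 0, 0]],
])

```text
t: 15.43
ee_pos: [471.4, 16.3, 66.6]
orientation: [1.707, 2.633, 0.002]
ft_force: [2.1, -7.3, 0.6]
width: 9.8
grasp_force: 30.0
```

```bash
python3 - <<'E'
from h import *
plan([]); o=ctrl.get_obs(); M=R.from_rotvec(o["orientation"]); print(M.inv().apply(o["ft_force"]),o["moment"])
E
```

```text
at [471.4  16.3  66.6] z [ 0.003 -0.001 -1.   ] yawY 0.421
[-7.49092394 -1.01587843 -0.55650856] [-1.52092904 -0.29778623 -0.10902919]
```

Call:
servo_tool([
  [[-0.6, 0, 0], [0, 0, 0.05]],
  [[-0.6, 0, 0], [0, 0, 0.12]],
  [[-0.6, 0, 0], [0, 0, 0.2]],
  [[-0.6, 0, 0], [0, 0, 0.28]],
  [[-0.6, 0, 0], [0, 0, 0.35]],
])

```text
t: 15.85
ee_pos: [471.3, 16.2, 66.6]
orientation: [2.145, 2.292, 0.003]
ft_force: [1.6, -2.9, 2.3]
width: 9.8
grasp_force: 30.0
```

```bash
cat > st.py <<'E'
from h import *
plan([]); o=ctrl.get_obs(); M=R.from_rotvec(o["orientation"]); print("Ftool",M.inv().apply(o["ft_force"]).round(1),"M",np.round(o["moment"],2),round(o["width"],1),round(o["grasp_force"],1),o["t"])
E
python3 st.py
```

```text
at [471.3  16.2  66.6] z [ 0.003 -0.    -1.   ] yawY 0.066
Ftool [-3.   1.4 -2.3] M [-0.82 -0.02  0.07] 9.8 30.0 15.85
```

Good: forces are low and the wing is centred.

Call:
servo_tool([
  [[0, 0, 0], [0, 0, 0.09]],
  [[0, 0, 0], [0, 0, 0.18]],
  [[0, 0, 0], [0, 0, 0.27]],
  [[0, 0, 0], [0, 0, 0.36]],
  [[0, 0, 0], [0, 0, 0.45]],
])

```text
t: 16.27
ee_pos: [471.2, 16.2, 66.6]
orientation: [2.603, 1.756, 0.003]
ft_force: [0.3, -3.5, 1.8]
width: 9.9
grasp_force: 30.0
```

Call:
servo_tool([
  [[0, 0, 0], [0, 0, 0.09]],
  [[0, 0, 0], [0, 0, 0.18]],
  [[0, 0, 0], [0, 0, 0.27]],
  [[0, 0, 0], [0, 0, 0.36]],
  [[0, 0, 0], [0, 0, 0.45]],
])

```text
t: 16.68
ee_pos: [471.0, 16.3, 66.6]
orientation: [2.93, 1.131, 0.004]
ft_force: [0.6, -1.6, 3.9]
width: 10.0
grasp_force: 30.0
```

```bash
python3 st.py
```

```text
at [471.   16.3  66.6] z [ 0.002 -0.    -1.   ] yawY -0.834
Ftool [-0.6  1.6 -3.9] M [-0.57  0.22  0.09] 10.0 30.0 16.6833
```

Call:
servo_tool([
  [[0, 0, 0], [0, 0, 0.09]],
  [[0, 0, 0], [0, 0, 0.18]],
  [[0, 0, 0], [0, 0, 0.27]],
  [[0, 0, 0], [0, 0, 0.36]],
  [[0, 0, 0], [0, 0, 0.43]],
])

```text
t: 17.1
ee_pos: [471.0, 16.4, 66.6]
orientation: [3.105, 0.479, 0.004]
ft_force: [0.7, -2.2, 2.9]
width: 9.9
grasp_force: 30.0
```

Call:
servo_tool([
  [[0, 0, 0], [0, 0, 0.03]],
  [[0, 0, 0], [0, 0, 0.06]],
  [[0, 0, 0], [0, 0, 0.06]],
])

```text
t: 17.35
ee_pos: [470.9, 16.5, 66.6]
orientation: [3.117, 0.391, 0.004]
ft_force: [0.2, -2.7, 4.4]
width: 10.0
grasp_force: 30.0
```

```bash
python3 st.py
```

```text
at [470.9  16.5  66.6] z [ 0.002  0.    -1.   ] yawY -1.321
Ftool [-0.5  2.7 -4.4] M [-0.38  0.2  -0.01] 10.0 30.0 17.35
```

Call:
servo_tool([
  [[0, 0, 0], [0, 0, 0.03]],
  [[0, 0, 0], [0, 0, 0.05]],
  [[0, 0, 0], [0, 0, 0.05]],
])

```text
t: 17.6
ee_pos: [470.9, 16.5, 66.6]
orientation: [3.126, 0.314, 0.004]
ft_force: [0.7, -2.9, 5.0]
width: 10.4
grasp_force: 30.0
```

```bash
python3 st.py
```

```text
at [470.9  16.5  66.6] z [ 0.002  0.    -1.   ] yawY -1.37
Ftool [ 0.1  3.  -5. ] M [-0.4   0.2   0.07] 10.4 30.0 17.6
```

Call:
servo_tool([
  [[0, 0, 0], [0, 0, 0.03]],
  [[0, 0, 0], [0, 0, 0.05]],
  [[0, 0, 0], [0, 0, 0.05]],
])

```text
t: 17.85
ee_pos: [471.0, 16.5, 66.6]
orientation: [3.132, 0.239, 0.004]
ft_force: [1.5, -1.8, 5.1]
width: 9.9
grasp_force: 30.9
```

```bash
python3 st.py
```

```text
at [471.   16.5  66.6] z [ 0.003 -0.    -1.   ] yawY -1.419
Ftool [ 1.2  2.  -5.1] M [-0.41  0.06  0.71] 9.9 30.9 17.85
```

Call:
servo_tool([
  [[0, 0, 0], [0, 0, 0.02]],
  [[0, 0, 0], [0, 0, 0.02]],
  [[0, 0, 0], [0, 0, 0.02]],
  [[0, 0, 0], [0, 0, 0.02]],
])

```text
t: 18.18
ee_pos: [471.0, 16.5, 66.6]
orientation: [3.134, 0.21, 0.004]
ft_force: [0.2, -2.3, 5.2]
width: 10.2
grasp_force: 31.5
```

```bash
python3 st.py; python3 - <<'E'
from h import *
p=get_image("side"); blue(p)
v=p["frame"][140:260,230:360]; cv2.imwrite("pics/s1.png",cv2.resize(v,None,fx=5,fy=5,interpolation=cv2.INTER_CUBIC))
E
```

```text
at [471.   16.5  66.6] z [ 0.003 -0.    -1.   ] yawY -1.437
Ftool [-0.1  2.3 -5.2] M [-0.39  0.07  0.76] 10.2 31.5 18.1833
blue 154 [[-12.3, -47.8, 10.1], [-7.3, -11.5, 44.6], [-0.7, 53.3, 123.8]] fit [-5.000e-03  2.300e-02 -8.149e+00]
```

View pics/s1.png

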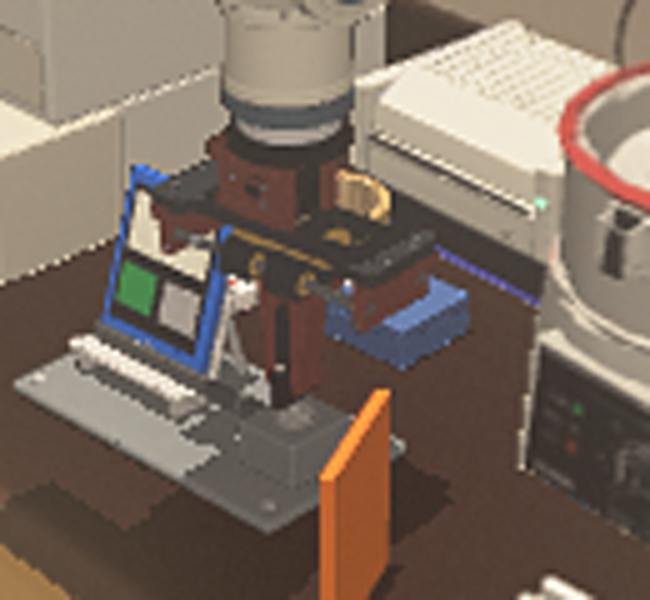

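Call:
servo_tool([
  [[0, 0, 0], [0, 0, -0.08]],
  [[0, 0, 0], [0, 0, -0.17]],
  [[0, 0, 0], [0, 0, -0.26]],
  [[0, 0, 0], [0, 0, -0.35]],
  [[0, 0, 0], [0, 0, -0.44]],
])

```text
t: 18.65
ee_pos: [471.0, 16.4, 66.6]
orientation: [3.012, 0.892, 0.004]
ft_force: [1.3, -4.5, 5.7]
width: 9.6
grasp_force: 30.0
```

Call:
servo_tool([
  [[0, 0, 0], [0, 0, -0.09]],
  [[0, 0, 0], [0, 0, -0.18]],
  [[0, 0, 0], [0, 0, -0.27]],
  [[0, 0, 0], [0, 0, -0.36]],
  [[0, 0, 0], [0, 0, -0.45]],
])

```text
t: 19.07
ee_pos: [471.2, 16.3, 66.6]
orientation: [2.736, 1.541, 0.004]
ft_force: [2.1, -3.8, 4.2]
width: 9.7
grasp_force: 30.0
```

Call:
servo_tool([
  [[0, 0, 0], [0, 0, -0.09]],
  [[0, 0, 0], [0, 0, -0.18]],
  [[0, 0, 0], [0, 0, -0.27]],
  [[0, 0, 0], [0, 0, -0.36]],
  [[0, 0, 0], [0, 0, -0.43]],
])

```text
t: 19.48
ee_pos: [471.2, 16.2, 66.6]
orientation: [2.344, 2.089, 0.003]
ft_force: [0.9, -5.1, 4.1]
width: 9.9
grasp_force: 30.0
```

```bash
python3 st.py; python3 -c "
from h import *
plan([(471,16.5,66.6,.19)])"
```

```text
at [471.2  16.2  66.6] z [ 0.003 -0.    -1.   ] yawY -0.115
Ftool [-4.9  1.5 -4.1] M [-0.96 -0.07 -0.12] 9.9 30.0 19.4833
at [471.2  16.2  66.6] z [ 0.003 -0.    -1.   ] yawY -0.115
[0.2, -0.3, -0.0] [0.003, 0.0, -0.305] rows>=2.4
```

Call:
servo_tool([
  [[0, 0, 0], [0, 0, -0.08]],
  [[0, 0, 0], [0, 0, -0.16]],
  [[0, 0, 0], [0, 0, -0.23]],
  [[0, 0, 0], [0, 0, -0.28]],
  [[0, 0, 0], [0, 0, -0.29]],
])

```text
t: 19.9
ee_pos: [471.4, 16.3, 66.6]
orientation: [2.02, 2.403, 0.003]
ft_force: [2.2, -4.9, 3.6]
width: 10.1
grasp_force: 30.0
```

Call:
servo_tool([
  [[0, 0, 0], [0, 0, 0]],
  [[0, 0, 0], [0, 0, 0]],
  [[0, 0, 0], [0, 0, 0]],
  [[0, 0, 0], [0, 0, 0]],
  [[0, 0, 0], [0, 0, 0]],
])

```text
t: 20.32
ee_pos: [471.4, 16.2, 66.6]
orientation: [2.024, 2.4, 0.003]
ft_force: [1.2, -4.4, 4.5]
width: 9.9
grasp_force: 30.0
```

```bash
python3 st.py; python3 - <<'E'
from h import *
p=get_image("side"); blue(p); q=get_image("top")
for im,qs in ((p,("cup_b","stain_a","timer")),(q,("blue_reader","cup_b","stain_a","timer"))):
    W=cloud(im)
    for n in qs:
        r=finder.silhouettes(n,im)
        if r: print(n,np.nanmedian(W[r[0]["mask"]],0).round())
v=p["frame"][140:260,230:360]; cv2.imwrite("pics/f1.png",cv2.resize(v,None,fx=5,fy=5,interpolation=cv2.INTER_CUBIC))
E
```

```text
at [471.4  16.2  66.6] z [ 0.003 -0.    -1.   ] yawY 0.17
Ftool [-4.6  0.4 -4.5] M [-1.14 -0.23 -0.  ] 9.9 30.0 20.3167
blue 170 [[-12.8, -47.0, 8.7], [-7.0, 6.7, 49.0], [0.2, 52.9, 124.7]] fit [-1.000e-03  3.100e-02 -8.936e+00]
cup_b [396. 403.  57.]
stain_a [400. 494.  48.]
timer [457. 129.  33.]
blue_reader [ 430. -398.   38.]
cup_b [405. 416.  71.]
stain_a [407. 494.  60.]
timer [596. 229.  16.]
```

View pics/f1.png

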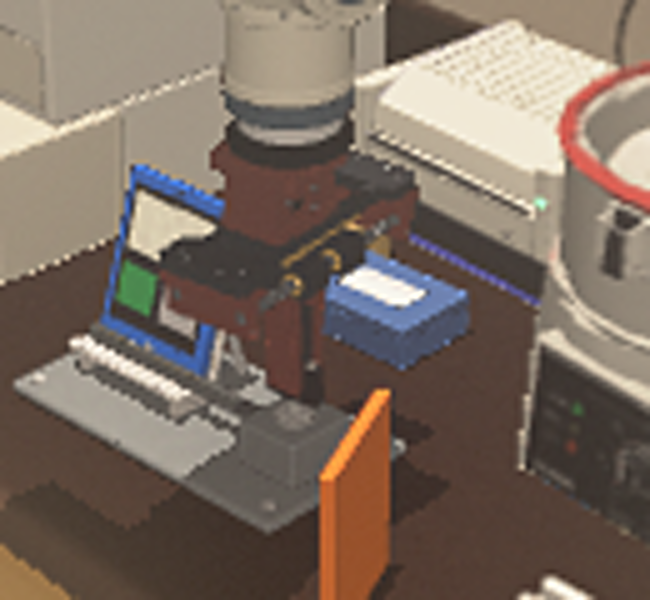

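The tablet (crop 165,260) is still leaning behind the bar. The wing is held at q of about 1.46, and the bystanders are unmoved.

```bash
python3 -c "
from workcell import close_job
print(close_job())"
```

```text
the job is handed in; nothing more can be done
None
```

I've handed the job in, with no verdict returned: the blue tablet leans screen out in the stand, the thumbscrew was seated and backed off to about 1.46 rad (target 1.43) and is still gripped, and the camera shows the bystanders where they were.

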